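# Close a glaze test tile into its carrying press

### The job

Pack the glazed test tile into the small wooden press: lay it flat in the recess, then tuck the blue cover's thin metal edge under the steel lip with the cover tilted, and lower it until it lies flat in front of the end stop. Finally swing the red-handled side clamp over onto the cover and press it down firmly, so that it stays closed. Leave the blue jar, the red jar and the bowl where they stand.

Things in the scene. Friction and masses are not known exactly. Their poses are not given: they have to be found in the camera images.
- press: Fixed wooden press. Origin on the table; x runs from the lip end (-x) to the end stop (+x), +y is the clamp side, z up. Base plate 12 mm thick, x -88..88, y -62..86 mm. Two wooden rails (x -69..69, |y| 33..50, top z 20 mm) carry the cover and form the long sides of the tile pocket
- lip (a point): middle of the steel lip's overhanging edge, underside, at press (-57, 0, 29) mm. The wall face behind it is at x -69, the lip's top at z 35, so the slot over the rails is 12 mm deep and 9 mm high. Cheeks at both ends leave 102 mm between them (|y| 51)
- stop (a point): middle of the end stop's inner face, top edge, at press (69, 0, 36) mm; wooden block 9 mm thick, |y| up to 30
- pocket (a point): middle of the pocket floor, press (8, 0, 12) mm, axes as the press. Pocket 60 mm long in x, 66 mm wide in y; its sides are the rails, its ends low blocks (top z 18.5, 12 mm thick) at |y| 20..33, leaving a 40 mm gap in the middle of each end for a finger
- seat (a point): where the cover's origin lies when closed: press (0, 0, 20) mm, x axes alike; play then 1.5 mm at each end, 3 mm at each side. The cover cannot go in flat (lip and stop overlap it): tilt it about 0.24 rad (0.15 to 0.3), tongue end down, push the tongue home against the wall, then lower the other end past the stop
- tile: white tile with a green glaze band and a thin blue line near its +x end, 62 mm along its x, 56 mm along its y, 6 mm thick, about 0.05 kg; origin under its middle, z up. It fits the pocket with its y axis along the press's x (either way round)
- cover: blue plate 135 x 96 x 8 mm, 0.25 kg; origin under the plate's middle, z up. Its -x edge is a bare-metal tongue (x -67.5..-49.5, 5 mm thick, flush below) that goes under the lip. Wooden grip fin across the middle: 14 mm thick in x, 52 mm long in y, top z 36
- clamp (a joint): angle of the clamp arm in rad: 0 = closed, level, its pad on the closed cover; grows as it opens; about 1.57 = upright; range -0.15 to 2.0. Stiff hinge (friction 0.15 N m): it stays where it is left
- pivot (a point): hinge axis of the clamp arm, press frame (38, 72, 36) mm; the axis runs along the press's x. Closed, the arm points to the press's -y; open, it stands up, its tip about 116 mm over the table. Forked steel post round it, top at z 42
- handle (a point): point on the clamp's red handle, 66 mm along the arm from the hinge axis. The handle is 16 mm wide, 12 mm thick and reaches from 44 to 80 mm along the arm; the steel arm inboard is 12 x 8 mm
- pad (a point): round black rubber pad, 14 mm wide, under the clamp arm 36 mm from the hinge axis; this point is on its lower face; arm, handle and pad weigh 0.1 kg
- blue_jar: bystander: blue jar with a black lid, 56 mm wide, 75 mm high; origin under its middle
- bowl: bystander: pale bowl with an amber rim, 134 mm wide, 78 mm high; origin under its middle
- red_jar: bystander: red jar with a red lid, 50 mm wide, 66 mm high; origin under its middle
There are look-alikes about, which are no part of the job. Of the things shaped like the cover, the blue one is meant. Of the things that look like the tile, take the one that is farthest to the robot's left at the start.

How it is judged:
By the outcome, as a careful person would: the job done as asked, in the order asked, and still so for the second after the job is handed in, with the robot touching nothing.
It also fails if it takes over 66 s, if anything falls off the work surface, if the arm or the gripper's body presses on something with over 40 N, if the wrist force passes 120 N, or if a joint passes its speed limit or range.

### The arm

A 6-joint arm with a two-finger parallel gripper is mounted at the origin on the work surface; the furniture and walls round the work are solid. World frame = base frame: x ahead of the robot, y to its left, z up, the work surface at z = 0. Lengths are in m, angles in rad, forces in N, time in s.
With the tool pointing down it reaches from about 0.275 to 0.725 m from the base axis. Payload 15.9 kg.
Tool frame: the origin (TCP) lies midway between the tips of the shut fingers; the grasp point (between the pads) lies 19 mm behind it; z points along the fingers, y is the line along which they close (so a half turn about z gives the same grasp; the last joint's range is limited). The gripper opens to 85 mm and grips with 20 to 120 N. Pads are 22 mm wide; open, the fingers measure 114 mm over their backs; the gripper's body (76 mm by 85 mm) begins 54 mm behind the grasp point. The pads swing forward as they close: fully open they stand 13 mm farther back than shut.
Start: joints at [1.212, 0.213, -0.034, 1.323, 0, 1.571], TCP at [0.176, 0.468, 0.231] pointing down, gripper open.
Joint ranges: [-2.98, 2.98], [-0.74, 1.72], [-1.14, 1.35], [-2.1, 2.04], [-1.57, 1.44], [-3.14, 3.14]. Speed limits (rad/s): [1.89, 1.89, 2.39, 2.57, 3.14, 3.14].

### API

Orientations are given as a 3x3 rotation matrix whose columns are the frame's x, y, z axes.
In Python, from bench import get_state, cams, ctrl gives the robot as it stands.
- The arm moves only by the shell command python3 -m handwheel 'ROWS' [FORCE]. ROWS is a JSON object of lists of equal length, an entry for each row: "offset": the shift along the tool's x, y, z in m, a list of three; "rotation": the turn, a rotation vector about the tool's x, y, z in rad, a list of three; "grip": the closure, from 0 (fully open) to 1 (shut). A call has exactly 10 rows; each row is the pose to reach, as a shift and turn from the pose commanded when the call began, along the tool's axes at that moment; what a row does not reach only later rows make up. A row lasts 1/8 s, in which the tool goes at most 62.5 mm and 10.7 degrees, less where a joint would pass 70% of its speed; a pose out of reach is approached as far as the arm can. A call with a gripper value outside its range is refused whole. The fingers move at their own pace and stop on an object; FORCE is the grip in N (left out, the last holds). Time passes only in rows, so rows that repeat a pose let the fingers close, or fill a call up. It gives the time, the measured TCP pose, the force, the opening and the grip force at its end, in the units of the state.
- get_state(): the state, without advancing time (a new reading comes with each control period).
- cams.snapshot(name): name is "side" or "top" or "wrist"; returns the picture (400x640x3 uint8, red, green, blue); there is no depth.
- cams.camera_info(name): a dict with "camera_matrix" (3x3 intrinsics, pixels), "k1" (the pictures are not rectified: a ray, as slopes to the right and down, at radius r is drawn at 1 + k1 r^2 times it, then the intrinsics apply), "extrinsics" (4x4, takes a point from camera to world coordinates); the wrist camera has in their place "mount" (4x4, takes a point from camera to tool coordinates, whose origin is the TCP and whose axes are the flange's). Camera axes: x right, y up, looking along -z (the intrinsics and any distortion apply to the point x, -y, -z); pixel columns grow to the right and rows downward; lengths in m; the calibration is good to about 2 mm. A picture is of the moment at which its call begins: read the wrist's pose just before it. camera_info takes no time and is no camera call.
- ctrl.hand_in(): hands the job in; it is judged then, once.
Trained networks look in the newest picture that a camera, given by its name, has taken for a name from the list of things; names that differ only in an ending like _2 or _b are one class to them, and where a whole thing is asked for, a point or a joint stands for the part that bears it (a point fixed in the world has none). Each returns a list of dicts, best first, with "conf" (0 to 1); they miss things now and then, are a little off and sometimes report something else, mostly with a low value. They report only what shows in the picture. A call takes as long as a camera call. They do not tell look-alikes from the thing itself.
- cams.recognise(camera, query): "point" ([column, row] in pixels, amid what is visible of it).
- cams.tip_of(camera, query): "point" ([column, row] in pixels: a listed point, or the origin of a listed thing).
The state is a dict: "time_s": time; "joint_positions": joint angles; "dq": joint speeds; "effort": joint torques, N m; "position": TCP position; "tcp_rot": TCP orientation; "ft_force": force on the tool from outside, world axes, zero at the start; "ft_torque": the same for the moment, N m; "width": opening from 0.0 (shut) to 1.0 (fully open); "grasp_force": force on a finger pad.
Only numpy, scipy, OpenCV 4.12 (cv2) and the standard library are available. Lean on these libraries where they do the work, as an engineer would, in place of code of your own. Each camera call takes 0.05 s, during which the arm holds its last target. There are 200 camera calls.

## Working session

There is one attempt and no reset: what is moved stays moved. The work goes in short steps, Python scripts to look and compute and a shell command to move; the robot and the scene stay as the last step left them, time stands still between calls to the robot, and variables do not carry over. Pictures are saved under pics/ and viewed, at most 10 in all, crops included, and the job is handed in when it is done.

```bash
ls; mkdir -p pics; python3 - <<'E'
from bench import get_state,cams,ctrl
import cv2,numpy as np
s=get_state();print({k:np.round(v,3).tolist() for k,v in s.items()})
for c in ["top","side"]:
    im=cams.snapshot(c);cv2.imwrite(f"pics/{c}0.png",im[...,::-1])
    i=cams.camera_info(c);print(c,{k:np.round(v,4).tolist() for k,v in i.items()})
    for q in ["tile","cover","press","lip","stop","pocket","seat","pivot","handle","pad","blue_jar","bowl","red_jar"]:
        try:print(q,[(np.round(d["point"]).tolist(),round(d["conf"],2)) for d in cams.tip_of(c,q)])
        except Exception as e:print(q,e)
print({k:np.round(v,4).tolist() for k,v in cams.camera_info("wrist").items()})
print(get_state()["time_s"])
E
```

```text
pics
{'time_s': 0.0, 'joint_positions': [1.212, 0.213, -0.035, 1.324, -0.0, 1.571], 'dq': [0.001, 0.001, -0.001, 0.0, -0.0, -0.0], 'effort': [-0.003, -68.617, 48.711, 0.018, -0.0, 0.0], 'position': [0.175, 0.468, 0.231], 'tcp_rot': [[-0.936, 0.351, -0.0], [0.351, 0.936, -0.001], [-0.0, -0.001, -1.0]], 'ft_force': [-0.372, -0.952, -0.463], 'ft_torque': [-0.014, 0.02, -0.02], 'grasp_force': 0.0, 'width': 0.997}
top {'camera_matrix': [[429.9744, 0.0, 329.6857], [0.0, 429.9744, 196.0533], [0.0, 0.0, 1.0]], 'k1': -0.0681, 'extrinsics': [[0.0144, 0.9928, -0.1188, 0.2114], [-0.9999, 0.0136, -0.0077, 0.1754], [-0.006, 0.1189, 0.9929, 1.4358], [0.0, 0.0, 0.0, 1.0]]}
tile [([313.0, 155.0], 0.64), ([279.0, 148.0], 0.62)]
cover [([299.0, 200.0], 0.85), ([295.0, 261.0], 0.61), ([436.0, 154.0], 0.45)]
press [([381.0, 174.0], 0.84)]
lip [([382.0, 191.0], 0.71)]
stop [([389.0, 157.0], 0.82)]
pocket [([384.0, 173.0], 0.66)]
seat [([382.0, 173.0], 0.7), ([439.0, 154.0], 0.55), ([365.0, 154.0], 0.31)]
pivot [([363.0, 159.0], 0.94), ([248.0, 134.0], 0.64)]
handle [([365.0, 154.0], 0.46)]
pad [([367.0, 1
[... 403 characters left out ...]
 0.7792], [0.0, 0.0, 0.0, 1.0]]}
tile [([339.0, 151.0], 0.77), ([386.0, 179.0], 0.73)]
cover [([296.0, 181.0], 0.59), ([390.0, 193.0], 0.33)]
press [([385.0, 234.0], 0.87)]
lip [([365.0, 230.0], 0.91)]
stop [([407.0, 214.0], 0.76)]
pocket [([387.0, 228.0], 0.66)]
seat [([385.0, 225.0], 0.84)]
pivot [([387.0, 201.0], 0.56)]
handle [([384.0, 182.0], 0.5)]
pad [([389.0, 192.0], 0.42)]
blue_jar [([332.0, 131.0], 0.85)]
bowl [([282.0, 145.0], 0.67)]
red_jar []
{'camera_matrix': [[292.708, 0.0, 317.9632], [0.0, 292.708, 193.2134], [0.0, 0.0, 1.0]], 'k1': -0.0023, 'mount': [[-0.0003, 0.9459, 0.3246, 0.0838], [1.0, 0.0003, 0.0001, -0.0002], [0.0, 0.3246, -0.9459, -0.1419], [0.0, 0.0, 0.0, 1.0]]}
1.4
```

```bash
python3 - <<'E'
import cv2,numpy as np
t=cv2.imread("pics/top0.png");s=cv2.imread("pics/side0.png")
cv2.imwrite("pics/topc.png",cv2.resize(t[90:310,190:480],(790,599),interpolation=cv2.INTER_CUBIC))
cv2.imwrite("pics/sidec.png",cv2.resize(s[80:300,200:490],(790,599),interpolation=cv2.INTER_CUBIC))
E
cat > h.py <<'E'
from bench import get_state,cams,ctrl
import cv2,numpy as np
from scipy.spatial.transform import Rotation as R
F=np.diag([1.,-1,-1])
def ext(c):
    i=cams.camera_info(c)
    if c=="wrist":
        s=get_state();T=np.eye(4);T[:3,:3]=s["tcp_rot"];T[:3,3]=s["position"];return T@i["mount"]
    return np.array(i["extrinsics"])
def ray(c,p,E=None):
    i=cams.camera_info(c);E=ext(c) if E is None else E
    K=np.array(i["camera_matrix"])
    u=cv2.undistortPoints(np.array([[p]],float),K,np.array([i["k1"],0,0,0,0.]))[0,0]
    return E[:3,3],E[:3,:3]@(F@np.array([u[0],u[1],1]))
def atz(c,p,z,E=None):
    o,d=ray(c,p,E);return o+d*(z-o[2])/d[2]
def proj(c,P,E=None):
    i=cams.camera_info(c);E=ext(c) if E is None else E
    q=(np.atleast_2d(P)-E[:3,3])@E[:3,:3]@F
    return cv2.projectPoints(q,np.zeros(3),np.zeros(3),np.array(i["camera_matrix"]),np.array([i["k1"],0,0,0,0.]))[0][:,0]
E
python3 - <<'E'
from h import *
for n,p,z in [("t1",(313,155),0),("t2",(279,148),0),("cov1",(299,200),0),("cov2",(295,261),0),("press",(381,174),0),("lip",(382,191),.029),("stop",(389,157),.036),("pocket",(384,173),.012),("seat",(382,173),.02),("pivot",(363,159),.036),("bluejar",(249,134),0),("bowl",(236,185),0),("red",(433,156),0)]:
    print(n,atz("top",p,z).round(3))
for n,p,z in [("t1",(339,151),0),("t2",(386,179),0),("cov1",(296,181),0),("press",(385,234),0),("lip",(365,230),.029),("stop",(407,214),.036),("pocket",(387,228),.012),("pivot",(387,201),.036)]:
    print("side",n,atz("side",p,z).round(3))
E
```

```text
t1 [0.523 0.245 0.   ]
t2 [0.546 0.362 0.   ]
cov1 [0.368 0.29  0.   ]
cov2 [0.165 0.298 0.   ]
press [0.461 0.014 0.   ]
lip [0.399 0.014 0.029]
stop [ 0.512 -0.009  0.036]
pocket [0.462 0.005 0.012]
seat [0.461 0.013 0.02 ]
pivot [0.504 0.078 0.036]
bluejar [0.594 0.467 0.   ]
bowl [0.417 0.505 0.   ]
red [ 0.526 -0.164  0.   ]
side t1 [0.552 0.36  0.   ]
side t2 [0.59  0.169 0.   ]
side cov1 [ 0.362  0.308 -0.   ]
side press [0.448 0.001 0.   ]
side lip [0.396 0.021 0.029]
side stop [0.516 0.001 0.036]
side pocket [0.458 0.007 0.012]
side pivot [0.504 0.067 0.036]
```

View pics/topc.png

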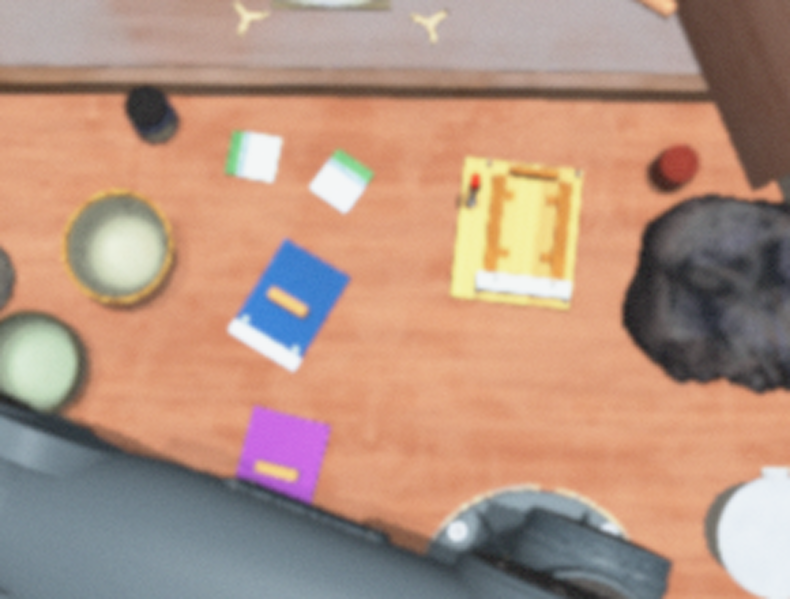

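View pics/sidec.png

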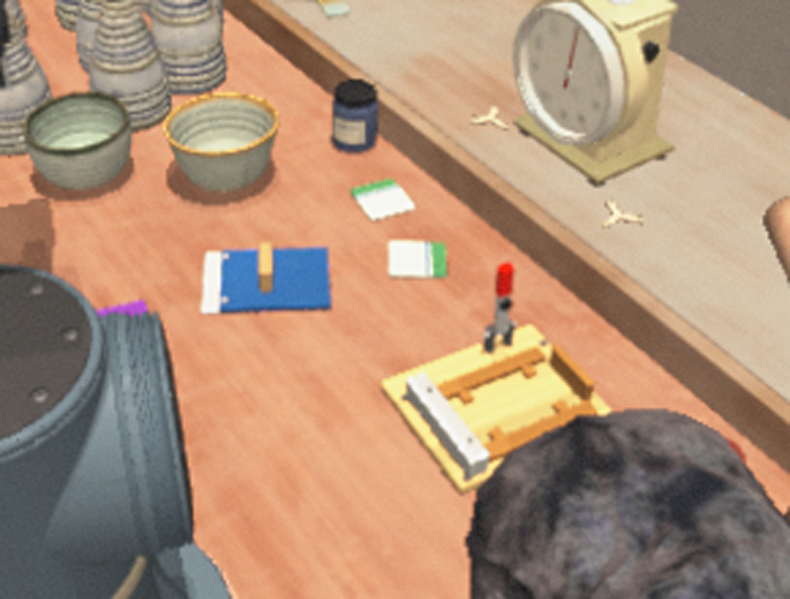

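Top view: leftmost tile at about (283,147) px, with its green band on the left. The blue cover is at about (296,196), its white tongue towards the robot. The press is at about (380,174) with the clamp upright at (364,159), and the purple cover and the right tile are decoys. The side view agrees. Next I move to a viewpoint over the tile and cover.

```bash
cat >> h.py <<'E'
def pose(yaw,tilt=0):
    # tool x along world yaw+90deg, tool y = along yaw dir, z down; tilt: leans tool about tool x (top of gripper toward -yaw dir)
    c,s=np.cos(yaw),np.sin(yaw);x=np.array([-s,c,0]);y=np.array([c,s,0]);z=np.array([0,0,-1.])
    return np.stack([x,y,z],1)@R.from_rotvec([-tilt,0,0]).as_matrix()
def rel(P,Rt):
    s=get_state();A=np.array(s["tcp_rot"]);o=A.T@(np.array(P)-s["position"]);r=R.from_matrix(A.T@Rt).as_rotvec()
    print("off",o.round(4).tolist(),"rot",r.round(4).tolist());return o,r
E
python3 -m handwheel '{"offset":[[-0.313,-0.051,-0.10],[-0.313,-0.051,-0.10],[-0.313,-0.051,-0.10],[-0.313,-0.051,-0.10],[-0.313,-0.051,-0.10],[-0.313,-0.051,-0.10],[-0.313,-0.051,-0.10],[-0.313,-0.051,-0.10],[-0.313,-0.051,-0.10],[-0.313,-0.051,-0.10]],"rotation":[[0,0,1.21],[0,0,1.21],[0,0,1.21],[0,0,1.21],[0,0,1.21],[0,0,1.21],[0,0,1.21],[0,0,1.21],[0,0,1.21],[0,0,1.21]],"grip":[0,0,0,0,0,0,0,0,0,0]}'
python3 - <<'E'
from h import *
E=ext("wrist");im=cams.snapshot("wrist");cv2.imwrite("pics/w1.png",im[...,::-1]);np.save("w1E.npy",E)
print(get_state()["joint_positions"])
for q,z in [("tile",0),("cover",0),("lip",.029),("stop",.036),("pocket",.012),("seat",.02),("pivot",.036),("handle",.1),("blue_jar",0),("bowl",0),("red_jar",0)]:
    for d in cams.tip_of("wrist",q):print(q,np.round(d["point"],1),round(d["conf"],2),atz("wrist",d["point"],z,E).round(4))
E
```

```text
time_s: 2.65
position: [0.4504, 0.3107, 0.3313]
tcp_rot: [[-0.004, 1.0, -0.0], [1.0, 0.004, 0.0], [0.0, -0.0, -1.0]]
ft_force: [0.2, 0.2, 0.0]
width: 0.998
grasp_force: 0.0
[6.03754893e-01 3.29945338e-01 3.73557086e-01 1.61432216e+00
 2.16145180e-05 2.17107462e+00]
tile [379.5 122.2] 0.83 [0.5472 0.3507 0.    ]
tile [356.9 189.8] 0.72 [0.5168 0.2382 0.    ]
cover [140.2 148.2] 0.73 [0.1613 0.3082 0.    ]
lip [286.9 306.6] 0.88 [0.3937 0.0196 0.029 ]
lip [413.2  33.9] 0.72 [0.5786 0.4701 0.029 ]
stop [354.9 317.7] 0.82 [0.5197 0.0009 0.036 ]
pocket [324.9 307.5] 0.96 [0.4647 0.0034 0.012 ]
seat [320.2 309.4] 0.75 [0.4555 0.0057 0.02  ]
pivot [344.9 281.1] 0.66 [0.4985 0.0807 0.036 ]
handle [349.1 306.5] 0.54 [0.4995 0.08   0.1   ]
blue_jar [414.   33.5] 0.93 [ 0.588   0.4756 -0.    ]
bowl [301.5  14.8] 0.6 [0.4263 0.4986 0.    ]
bowl [287.1 308.6] 0.2 [ 0.3903 -0.0097  0.    ]
```

View pics/w1.png

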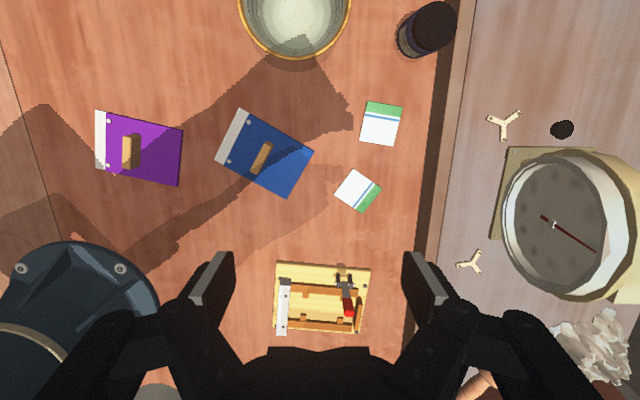

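The wrist view shows the left tile at (381,124), the blue cover at (265,153) with its tongue at upper left, and the press at (321,298). I now fit edges by colour.

```bash
cat > seg.py <<'E'
from h import *
def rect(im,box,lo,hi,z,E,cam="wrist"):
    hsv=cv2.cvtColor(im,cv2.COLOR_BGR2HSV);m=cv2.inRange(hsv,lo,hi)
    b=np.zeros_like(m);b[box[1]:box[3],box[0]:box[2]]=1;m=m*b
    m=cv2.morphologyEx(m,cv2.MORPH_CLOSE,np.ones((5,5),np.uint8))
    cs,_=cv2.findContours(m,cv2.RETR_EXTERNAL,cv2.CHAIN_APPROX_NONE)
    c=max(cs,key=cv2.contourArea)[:,0]
    W=np.array([atz(cam,p,z,E)[:2] for p in c])
    (cx,cy),(w,h),a=cv2.minAreaRect((W*1000).astype(np.float32))
    return np.array([cx,cy,w,h,a]),cv2.boxPoints(((cx,cy),(w,h),a))
E
python3 - <<'E'
from seg import *
im=cv2.imread("pics/w1.png");E=np.load("w1E.npy")
for n,b,lo,hi,z in [("tile",(350,90,415,155),(30,0,110),(100,140,255),.006),("tileW",(350,90,415,155),(0,0,150),(179,60,255),.006),("tileG",(350,90,415,155),(45,70,60),(80,255,255),.006),("coverBlue",(205,100,325,205),(100,120,40),(125,255,255),.008),("tongue",(205,100,325,205),(0,0,90),(179,40,255),.005),("press",(265,255,380,340),(18,60,120),(32,255,255),.012)]:
    r,c=rect(im,b,lo,hi,z,E);print(n,r.round(1).tolist(),c.round().tolist())
for p in [(381,124),(365,106),(398,140),(370,130),(390,112),(235,130)]:print(p,cv2.cvtColor(im,cv2.COLOR_BGR2HSV)[p[1],p[0]])
E
```

```text
tile [547.0, 349.2, 61.3, 55.8, 80.9] [[515.0, 323.0], [570.0, 315.0], [579.0, 375.0], [524.0, 384.0]]
tileW [545.9, 341.6, 46.5, 56.1, 80.7] [[515.0, 323.0], [570.0, 314.0], [577.0, 360.0], [522.0, 369.0]]
tileG [550.6, 372.0, 14.7, 55.1, 80.6] [[522.0, 369.0], [577.0, 360.0], [579.0, 375.0], [525.0, 384.0]]
coverBlue [370.0, 294.6, 94.6, 114.5, 59.7] [[297.0, 283.0], [396.0, 225.0], [443.0, 307.0], [344.0, 364.0]]
tongue [315.4, 326.2, 94.8, 26.0, 59.7] [[280.0, 292.0], [303.0, 279.0], [351.0, 361.0], [328.0, 374.0]]
press [453.7, 22.7, 150.7, 174.0, 84.4] [[360.0, -44.0], [533.0, -61.0], [548.0, 89.0], [374.0, 106.0]]
(381, 124) [ 98   4 250]
(365, 106) [  9 124 152]
(398, 140) [ 11 118 206]
(370, 130) [ 98   4 250]
(390, 112) [ 59  83 207]
(235, 130) [ 20  21 179]
```

```bash
python3 -c "
from h import *
rel([.547,.3492,.08],pose(-.16))"
```

```text
off [0.0385, 0.0963, 0.2513] rot [0.0, -0.0, 0.162]
```

```bash
python3 -m handwheel '{"offset":[[0.0385,0.0963,0.05],[0.0385,0.0963,0.11],[0.0385,0.0963,0.17],[0.0385,0.0963,0.2513],[0.0385,0.0963,0.2513],[0.0385,0.0963,0.2513],[0.0385,0.0963,0.2513],[0.0385,0.0963,0.2513],[0.0385,0.0963,0.2513],[0.0385,0.0963,0.2513]],"rotation":[[0,0,0.162],[0,0,0.162],[0,0,0.162],[0,0,0.162],[0,0,0.162],[0,0,0.162],[0,0,0.162],[0,0,0.162],[0,0,0.162],[0,0,0.162]],"grip":[0.2,0.2,0.2,0.2,0.2,0.2,0.2,0.2,0.2,0.2]}'
python3 - <<'E'
from seg import *
E=ext("wrist");im=cams.snapshot("wrist")[...,::-1].copy();cv2.imwrite("pics/w2.png",im)
pr=proj("wrist",[[.547,.349,.006]],E)[0].astype(int);print(pr)
b=(pr[0]-110,max(0,pr[1]-110),pr[0]+110,min(400,pr[1]+110))
for n,lo,hi in [("tile",(30,0,110),(100,140,255)),("tileW",(0,0,150),(179,60,255))]:
    r,c=rect(im,b,lo,hi,.006,E);print(n,r.round(1).tolist(),c.round().tolist())
E
```

```text
time_s: 4.5
position: [0.5472, 0.3494, 0.0807]
tcp_rot: [[0.159, 0.987, 0.001], [0.987, -0.159, 0.001], [0.001, 0.001, -1.0]]
ft_force: [0.1, 0.1, 0.0]
width: 0.8
grasp_force: 0.0
[317 204]
tile [551.1, 370.1, 20.8, 55.9, 81.7] [[522.0, 364.0], [577.0, 356.0], [580.0, 376.0], [525.0, 384.0]]
tileW [546.4, 341.7, 44.2, 55.3, 80.8] [[516.0, 324.0], [570.0, 315.0], [577.0, 359.0], [523.0, 368.0]]
```

View pics/w2.png

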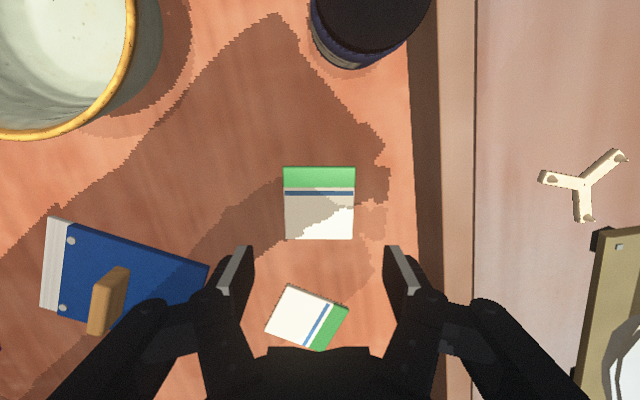

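```bash
python3 -m handwheel '{"offset":[[0,0,0.04],[0,0,0.075],[0,0,0.084],[0,0,0.084],[0,0,0.084],[0,0,0.084],[0,0,0.084],[0,0,0.084],[0,0,0.084],[0,0,0.084]],"rotation":[[0,0,0],[0,0,0],[0,0,0],[0,0,0],[0,0,0],[0,0,0],[0,0,0],[0,0,0],[0,0,0],[0,0,0]],"grip":[0.2,0.2,0.2,0.2,1,1,1,1,1,1]}' 40
```

```text
time_s: 5.8
position: [0.5479, 0.3498, -0.002]
tcp_rot: [[0.159, 0.987, 0.002], [0.987, -0.159, 0.001], [0.002, 0.002, -1.0]]
ft_force: [-0.5, -0.5, 6.8]
width: 0.638
grasp_force: 42.3
```

```bash
python3 -c "
from h import *
a=ray('top',(458,197));b=ray('side',(432,300))
A=np.stack([a[1],-b[1]],1);t=np.linalg.lstsq(A,b[0]-a[0],rcond=None)[0];print(a[0]+t[0]*a[1],b[0]+t[1]*b[1])
print(atz('top',(419,200),.1),atz('top',(419,200),.2))
rel([.46,.03,.23],pose(-.098))"
```

```text
[ 0.37938535 -0.23092465  0.05391231] [ 0.37857947 -0.23033862  0.05364202]
[ 0.36264393 -0.09402088  0.1       ] [ 0.35132049 -0.07385106  0.2       ]
off [-0.3293, -0.0354, -0.2327] rot [0.0021, -0.0017, -0.062]
```

```bash
python3 -m handwheel '{"offset":[[0,0,-0.03],[0,0,-0.09],[-0.05,-0.005,-0.14],[-0.10,-0.01,-0.19],[-0.155,-0.017,-0.2327],[-0.215,-0.023,-0.2327],[-0.275,-0.03,-0.2327],[-0.329,-0.0354,-0.2327],[-0.329,-0.0354,-0.2327],[-0.329,-0.0354,-0.2327]],"rotation":[[0,0,0],[0,0,0],[0,0,-0.062],[0,0,-0.062],[0,0,-0.062],[0,0,-0.062],[0,0,-0.062],[0,0,-0.062],[0,0,-0.062],[0,0,-0.062]],"grip":[1,1,1,1,1,1,1,1,1,1]}'
python3 - <<'E'
from seg import *
E=ext("wrist");im=cams.snapshot("wrist")[...,::-1].copy();cv2.imwrite("pics/w3.png",im);np.save("w3E.npy",E)
for q,z in [("lip",.029),("stop",.036),("pocket",.012),("seat",.02),("pivot",.036),("handle",.1)]:
    for d in cams.tip_of("wrist",q)[:1]:print(q,np.round(d["point"],1),round(d["conf"],2),atz("wrist",d["point"],z,E).round(4))
E
```

```text
time_s: 7.05
position: [0.4599, 0.0298, 0.2297]
tcp_rot: [[0.099, 0.995, 0.002], [0.995, -0.099, 0.0], [0.001, 0.002, -1.0]]
ft_force: [-0.2, -0.0, 0.3]
width: 0.636
grasp_force: 42.6
lip [265.5 182.4] 0.57 [0.3944 0.0163 0.029 ]
stop [371.9 185.9] 0.9 [0.5225 0.0012 0.036 ]
pocket [320.7 182.8] 0.58 [0.4611 0.0039 0.012 ]
seat [315.1 183. ] 0.96 [0.4543 0.0068 0.02  ]
pivot [348.6 124.5] 0.81 [0.4993 0.0761 0.036 ]
handle [358.5 131. ] 0.8 [0.502  0.0764 0.1   ]
```

View pics/w3.png

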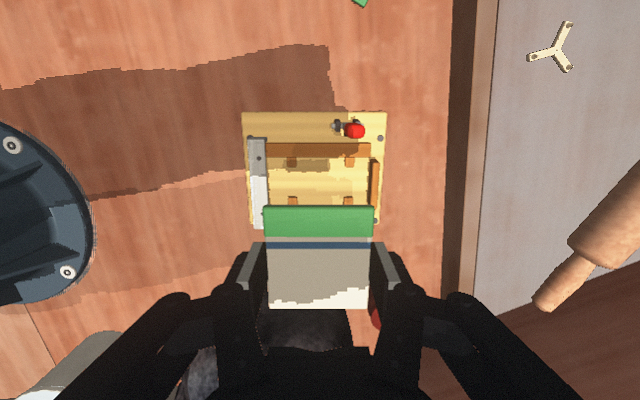

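```bash
python3 - <<'E'
from seg import *
im=cv2.imread("pics/w3.png");E=np.load("w3E.npy")
hsv=cv2.cvtColor(im,cv2.COLOR_BGR2HSV)
y=cv2.inRange(hsv,(18,60,90),(34,255,255))
g=lambda p,z:atz("wrist",p,z,E)[:2]*1000
top=[(c,np.argmax(y[100:140,c]>0)+100-.5) for c in range(250,380,4)]
lf=[(np.argmax(y[r,225:300]>0)+225-.5,r) for r in range(116,134,2)]
rt=[(400-np.argmax(y[r,330:401][::-1]>0)+.5,r) for r in range(116,150,2)]
W=[np.array([g(p,.012) for p in L]) for L in (top,lf,rt)]
for w in W:print(np.median(w,0).round(1), w[[0,-1]].round(1).tolist())
k=np.polyfit(W[0][:,0],W[0][:,1],1);yaw=np.arctan(k[0]);print("yaw",yaw)
c,s=np.cos(yaw),np.sin(yaw);M=np.array([[c,s],[-s,c]])
P=[np.median(w@M.T,0) for w in W];print(P)
px=(P[1][0]+P[2][0])/2;py=P[0][1]-86;print("len",P[2][0]-P[1][0],"origin",M.T@[px,py])
# tile in hand
T=np.eye(4);s=get_state();A=np.array(s["tcp_rot"]);p0=np.array(s["position"])
zt=p0[2]+.008
m=cv2.inRange(hsv,(45,70,60),(85,255,255));
ys,xs=np.nonzero(m[195:245,255:385]);print("green rows",ys.min()+195,ys.max()+195,"cols",xs.min()+255,xs.max()+255)
for p in [(320,ys.min()+194.5),(xs.min()+254.5,222),(xs.max()+255.5,222)]:
    w=atz("wrist",p,zt,E);print("tool",((w-p0)@A*1000).round(1))
print(im[300:312,320].tolist())
E
```

```text
[461.7  92.1] [[386.1, 99.0], [537.3, 85.1]]
[374.4  86.8] [[375.3, 96.1], [373.0, 77.4]]
[545.5  60.1] [[547.2, 78.9], [542.6, 40.8]]
yaw -0.09729985210726971
[array([450.55956283, 136.98263168]), array([364.16362063, 122.75739419]), array([536.75755061, 112.8372123 ])]
len 172.59392997748347 origin [453.28273234   6.98086592]
green rows 205 236 cols 262 373
tool [30.4  1.3 -8. ]
tool [ 21.1 -28.3  -8. ]
tool [20.8 28.3 -8. ]
[[235, 247, 251], [229, 243, 247], [229, 243, 247], [228, 242, 247], [230, 243, 247], [228, 243, 247], [231, 243, 248], [232, 246, 251], [202, 229, 241], [26, 27, 31], [39, 38, 44], [36, 37, 43]]
```

```bash
python3 - <<'E'
from seg import *
im=cv2.imread("pics/w3.png");E=np.load("w3E.npy")
cv2.imwrite("pics/w3c.png",cv2.resize(im[100:215,235:395],(800,575),interpolation=cv2.INTER_CUBIC))
O=np.array([453.4,7.0]);yaw=-.0973;c,s=np.cos(yaw),np.sin(yaw);M=np.array([[c,-s],[s,c]])
def pp(x,y,z):
    w=M@[x,y]+O;return proj("wrist",[[w[0]/1e3,w[1]/1e3,z/1e3]],E)[0].round(1).tolist()
for n,q in dict(baseTL=(-88,86,12),baseTR=(88,86,12),rail_outL=(-57,50,20),rail_outR=(69,50,20),rail_in=(8,33,20),rail_inbot=(8,33,12),railm_in=(8,-33,20),blkNearR=(38,20,18.5),blkL=(-22,20,18.5),stopTL=(69,30,36),stopTR=(78,30,36),lipTop=(-57,50,35),lipedge=(-57,0,35)).items():print(n,pp(*q))
for r in range(138,166,2):print(r,im[r,316:325].mean(0).round().tolist(),end=" ")
E
```

```text
baseTL [239.8, 111.7]
baseTR [388.2, 111.3]
rail_outL [266.6, 143.1]
rail_outR [371.6, 142.9]
rail_in [320.8, 157.0]
rail_inbot [320.7, 155.6]
railm_in [320.8, 207.4]
blkNearR [345.0, 167.0]
blkL [296.5, 167.1]
stopTL [373.1, 162.2]
stopTR [380.8, 162.2]
lipTop [264.5, 145.3]
lipedge [267.0, 186.7]
138 [97.0, 161.0, 200.0] 140 [99.0, 162.0, 201.0] 142 [72.0, 121.0, 160.0] 144 [48.0, 94.0, 148.0] 146 [48.0, 92.0, 144.0] 148 [47.0, 89.0, 140.0] 150 [49.0, 92.0, 144.0] 152 [49.0, 91.0, 144.0] 154 [49.0, 93.0, 144.0] 156 [51.0, 96.0, 145.0] 158 [99.0, 160.0, 198.0] 160 [77.0, 128.0, 162.0] 162 [82.0, 133.0, 167.0] 164 [82.0, 135.0, 169.0]
```

View pics/w3c.png

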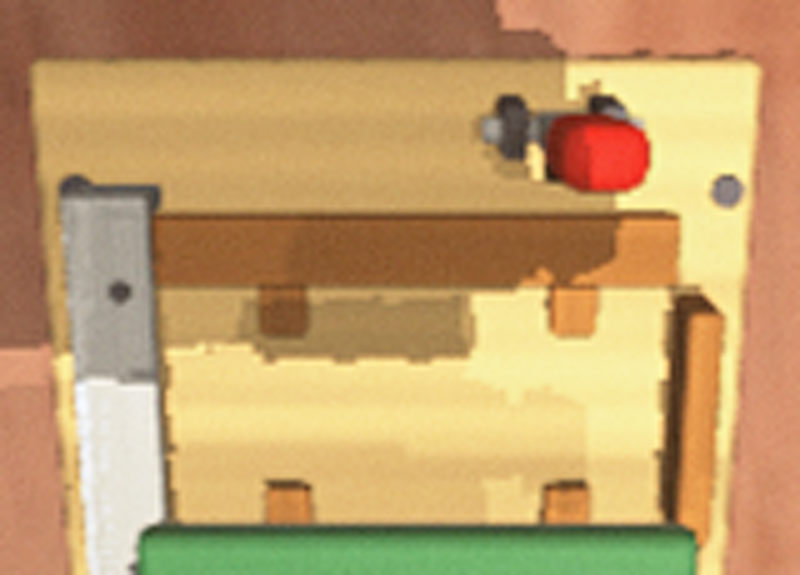

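```bash
python3 -c "
from h import *
rel([.4614,.0067,.012],pose(-.0973))"
```

```text
off [-0.0237, 0.0041, 0.2165] rot [-0.0003, 0.0, 0.0006]
```

```bash
python3 -m handwheel '{"offset":[[-0.0237,0.0041,0.05],[-0.0237,0.0041,0.11],[-0.0237,0.0041,0.16],[-0.0237,0.0041,0.185],[-0.0237,0.0041,0.195],[-0.0237,0.0041,0.202],[-0.0237,0.0041,0.208],[-0.0237,0.0041,0.213],[-0.0237,0.0041,0.2165],[-0.0237,0.0041,0.2165]],"rotation":[[0,0,0],[0,0,0],[0,0,0],[0,0,0],[0,0,0],[0,0,0],[0,0,0],[0,0,0],[0,0,0],[0,0,0]],"grip":[1,1,1,1,1,1,1,1,1,1]}'
```

```text
time_s: 8.65
position: [0.4613, 0.006, 0.0121]
tcp_rot: [[0.098, 0.995, -0.0], [0.995, -0.098, 0.0], [0.0, -0.0, -1.0]]
ft_force: [1.1, 0.4, -0.6]
width: 0.638
grasp_force: 42.6
```

```bash
python3 -m handwheel '{"offset":[[0,0,0.0015],[0,0,0.0015],[0,0,0.0015],[0,0,0.0015],[0,0,0.0015],[0,0,-0.03],[0,0,-0.09],[0,0,-0.15],[0,0,-0.2],[0,0,-0.2]],"rotation":[[0,0,0],[0,0,0],[0,0,0],[0,0,0],[0,0,0],[0,0,0],[0,0,0],[0,0,0],[0,0,0],[0,0,0]],"grip":[1,1,0.2,0.2,0.2,0.2,0.2,0.2,0.2,0.2]}'
python3 - <<'E'
from seg import *
E=ext("wrist");im=cams.snapshot("wrist")[...,::-1].copy();np.save("w4E.npy",E);cv2.imwrite("pics/w4.png",im)
cv2.imwrite("pics/w4c.png",cv2.resize(im[100:300,190:440],(750,600),interpolation=cv2.INTER_CUBIC))
O=np.array([453.4,7.0]);yaw=-.0973;c,s=np.cos(yaw),np.sin(yaw);M=np.array([[c,-s],[s,c]])
def pp(x,y,z):
    w=M@[x,y]+O;return proj("wrist",[[w[0]/1e3,w[1]/1e3,z/1e3]],E)[0].round(1).tolist()
for q in [(-20,31,18),(36,31,18),(36,-31,18),(-20,-31,18)]:print(pp(*q))
rel([.362,.2995,.14],pose(-.529))
E
```

```text
time_s: 9.9
position: [0.4632, 0.0061, 0.2158]
tcp_rot: [[0.098, 0.995, 0.006], [0.995, -0.098, 0.0], [0.001, 0.006, -1.0]]
ft_force: [0.3, -0.7, -1.5]
width: 0.801
grasp_force: 0.0
[291.2, 141.0]
[339.6, 140.9]
[338.5, 191.7]
[292.7, 191.8]
off [0.2822, -0.1287, 0.0732] rot [0.0029, -0.0009, 0.431]
```

View pics/w4c.png

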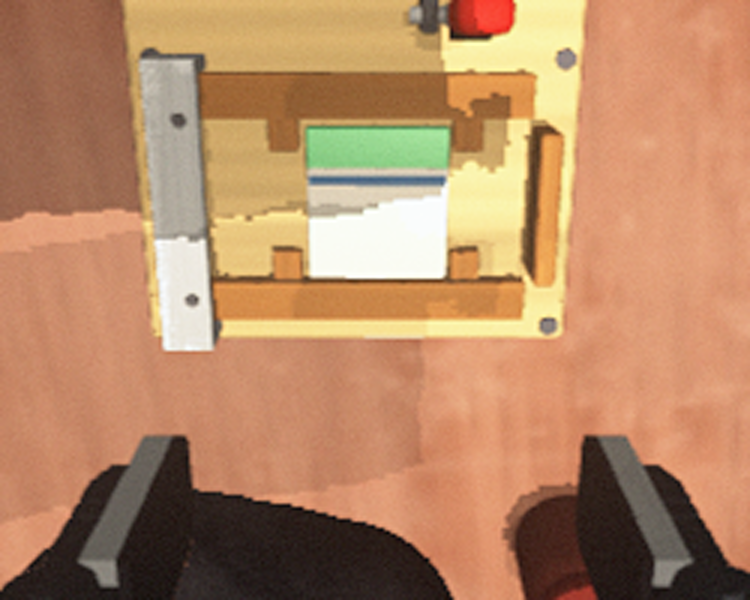

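Tile lies flat in the pocket: corners at about (292,142) to (340,193) in the wrist image, within 1 px of prediction. Next the cover.

```bash
python3 -m handwheel '{"offset":[[0.05,-0.023,0],[0.10,-0.046,0.02],[0.155,-0.07,0.04],[0.21,-0.096,0.06],[0.2822,-0.1287,0.0732],[0.2822,-0.1287,0.0732],[0.2822,-0.1287,0.0732],[0.2822,-0.1287,0.0732],[0.2822,-0.1287,0.0732],[0.2822,-0.1287,0.0732]],"rotation":[[0,0,0.1],[0,0,0.2],[0,0,0.3],[0,0,0.431],[0,0,0.431],[0,0,0.431],[0,0,0.431],[0,0,0.431],[0,0,0.431],[0,0,0.431]],"grip":[0.5,0.5,0.5,0.5,0.5,0.5,0.5,0.5,0.5,0.5]}'
python3 - <<'E'
from seg import *
E=ext("wrist");im=cams.snapshot("wrist")[...,::-1].copy();np.save("w5E.npy",E);cv2.imwrite("pics/w5.png",im)
for q,z in [("cover",0)]:
    for d in cams.tip_of("wrist",q):print(q,np.round(d["point"],1),round(d["conf"],2),atz("wrist",d["point"],z,E).round(4))
b=(150,0,500,330)
for n,lo,hi,z in [("blue",(100,120,30),(125,255,255),.008),("fintop",(8,80,100),(25,200,255),.036)]:
    r,c=rect(im,b if n=="blue" else (250,60,400,260),lo,hi,z,E);print(n,r.round(1).tolist(),c.round().tolist())
E
```

```text
time_s: 11.2
position: [0.3613, 0.2989, 0.1391]
tcp_rot: [[0.506, 0.863, 0.0], [0.863, -0.506, 0.0], [0.0, 0.0, -1.0]]
ft_force: [0.6, 0.9, -0.6]
width: 0.502
grasp_force: 0.0
cover [156.4 260.9] 0.76 [0.1609 0.3099 0.    ]
cover [317.8 184.8] 0.63 [0.3591 0.2956 0.    ]
blue [370.1, 294.8, 93.3, 115.0, 59.6] [[297.0, 284.0], [396.0, 225.0], [443.0, 306.0], [344.0, 364.0]]
fintop [377.0, 312.8, 174.6, 142.4, 59.6] [[271.0, 274.0], [394.0, 202.0], [483.0, 352.0], [360.0, 424.0]]
```

View pics/w5.png

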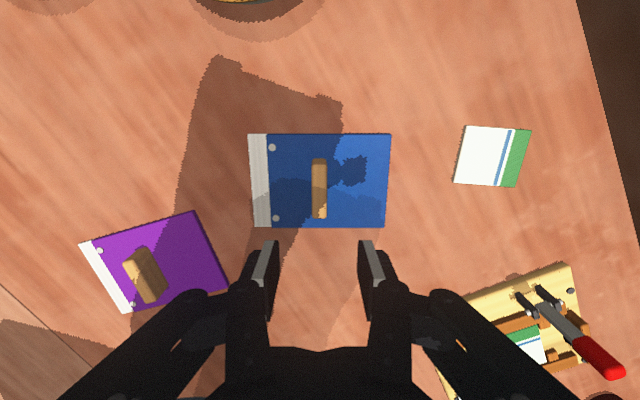

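```bash
python3 -m handwheel '{"offset":[[0.0007,0,0.05],[0.0007,0,0.10],[0.0007,0,0.12],[0.0007,0,0.126],[0.0007,0,0.126],[0.0007,0,0.126],[0.0007,0,0.126],[0.0007,0,0.126],[0.0007,0,0.126],[0.0007,0,0.126]],"rotation":[[0,0,0],[0,0,0],[0,0,0],[0,0,0],[0,0,0],[0,0,0],[0,0,0],[0,0,0],[0,0,0],[0,0,0]],"grip":[0.5,0.5,0.5,0.5,0.5,1,1,1,1,1]}' 100
python3 -c "
from h import *
rel([.362,.2995,.15],pose(-.529))"
```

```text
time_s: 12.55
position: [0.3618, 0.3005, 0.0142]
tcp_rot: [[0.505, 0.863, 0.002], [0.863, -0.505, 0.001], [0.002, 0.001, -1.0]]
ft_force: [-2.2, -2.0, 13.7]
width: 0.141
grasp_force: 99.1
off [-0.0006, 0.0008, -0.1358] rot [0.0007, -0.0018, 0.0]
```

```bash
cat >> h.py <<'E'
O=np.array([453.4,7.0]);YAW=-.0973
def p2w(v):
    c,s=np.cos(YAW),np.sin(YAW);return np.array([c*v[0]-s*v[1]+O[0],s*v[0]+c*v[1]+O[1],v[2]])/1e3
def w2p(P):
    c,s=np.cos(YAW),np.sin(YAW);d=np.array(P)*1e3-[*O,0];return np.array([c*d[0]+s*d[1],-s*d[0]+c*d[1],d[2]])
TC=(0,.9,14.2)
def tcpfor(xt,zt,th,dy=0):
    c,s=np.cos(th),np.sin(th)
    a=67.5+TC[0];return p2w([xt+a*c-TC[2]*s,TC[1]+dy,zt+a*s+TC[2]*c]),pose(YAW,th)
def tipnow():
    s=get_state();A=np.array(s["tcp_rot"]);p=w2p(s["position"]);yd=A[:,1];th=np.arctan2(yd[2],np.hypot(*yd[:2]))
    c,s_=np.cos(th),np.sin(th);a=67.5+TC[0]
    return [p[0]-a*c+TC[2]*s_, p[1]-TC[1], p[2]-a*s_-TC[2]*c, th, np.arctan2(yd[1],yd[0])-YAW]
E
python3 -c "
from h import *
rel(*tcpfor(-50,160,.24))
rel(*tcpfor(-50,100,.24))"
```

```text
off [-0.201, 0.238, -0.1758] rot [-0.2352, 0.0502, -0.4298]
off [-0.2011, 0.238, -0.1158] rot [-0.2352, 0.0502, -0.4298]
```

```bash
python3 -m handwheel '{"offset":[[0,0,-0.02],[0,0,-0.07],[0,0,-0.12],[-0.02,0.024,-0.172],[-0.055,0.065,-0.176],[-0.09,0.107,-0.176],[-0.125,0.148,-0.176],[-0.16,0.19,-0.176],[-0.201,0.238,-0.176],[-0.201,0.238,-0.176]],"rotation":[[0,0,0],[0,0,0],[0,0,0],[-0.05,0.01,-0.09],[-0.1,0.02,-0.18],[-0.15,0.03,-0.27],[-0.2,0.04,-0.36],[-0.2352,0.0502,-0.4298],[-0.2352,0.0502,-0.4298],[-0.2352,0.0502,-0.4298]],"grip":[1,1,1,1,1,1,1,1,1,1]}'
python3 - <<'E'
from h import *
print(np.round(tipnow(),3))
E=ext("wrist");im=cams.snapshot("wrist")[...,::-1].copy();np.save("w6E.npy",E);cv2.imwrite("pics/w6.png",im)
rel(*tcpfor(-50,40,.24));rel(*tcpfor(-50,21.5,.24))
# predicted cover corners in image
for q in [(67.5,48,8),(67.5,-48,8),(-49.5,48,8),(-67.5,48,5)]:
    s=get_state();A=np.array(s["tcp_rot"]);d=(np.array(q)-TC)/1e3
    w=np.array(s["position"])+A[:,1]*d[0]+A[:,0]*d[1]-A[:,2]*d[2];print(q,proj("wrist",[w],E)[0].round(1))
E
```

```text
time_s: 13.8
position: [0.4657, 0.0022, 0.1895]
tcp_rot: [[0.104, 0.966, 0.236], [0.995, -0.101, -0.026], [-0.002, 0.237, -0.971]]
ft_force: [-0.1, 0.4, -3.5]
width: 0.138
grasp_force: 98.2
[-4.94660e+01 -4.46400e+00  1.59646e+02  2.40000e-01 -6.00000e-03]
off [0.0027, -0.0282, 0.1161] rot [-0.0012, 0.0023, -0.0043]
off [0.0027, -0.0325, 0.1341] rot [-0.0012, 0.0023, -0.0043]
(67.5, 48, 8) [447.5 163.1]
(67.5, -48, 8) [425.6 313.7]
(-49.5, 48, 8) [221.2 163.6]
(-67.5, 48, 5) [188.8 162.4]
```

View pics/w6.png

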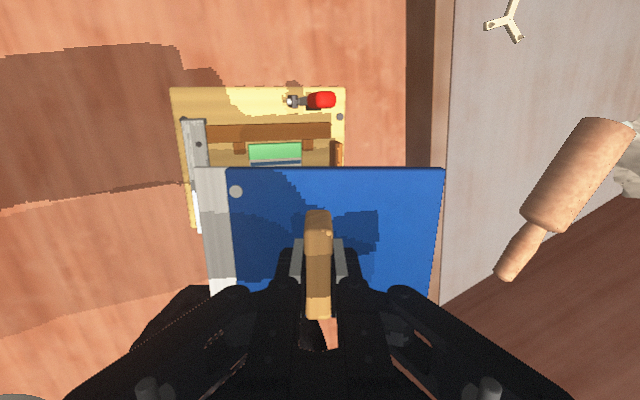

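```bash
cat > fit.py <<'E'
from h import *
from scipy.optimize import least_squares
def edges(im):
    hsv=cv2.cvtColor(im,cv2.COLOR_BGR2HSV);b=cv2.inRange(hsv,(100,110,25),(125,255,255))
    top=[(c,np.argmax(b[140:230,c]>0)+139.5) for c in range(250,436,8)]
    rt=[(np.nonzero(b[r])[0].max()+.5,r) for r in range(180,280,8)]
    lf=[(np.nonzero(b[r])[0].min()-.5,r) for r in range(205,280,8)]
    return top,rt,lf
def fit(im,E,free=(0,1,2)):
    ed=edges(im);s=get_state();A=np.array(s["tcp_rot"]);p=np.array(s["position"])
    def P(q,v):
        ty,tz,pit,tx,yw=v
        d=np.array(q,float)
        B=R.from_euler("xz",[pit,yw]).as_matrix()  # cover frame: x->tool y, y->tool x, z-> -tool z
        d=(B@d.T).T+[tx,ty,tz]
        return proj("wrist",p+(d[:,[0]]*A[:,1]+d[:,[1]]*A[:,0]-d[:,[2]]*A[:,2])/1e3,E)
    L=[[(-49.5,48,8),(67.5,48,8)],[(67.5,48,8),(67.5,-20,8)],[(-49.5,48,8),(-49.5,-20,8)]]
    def res(x):
        v=np.zeros(5);v[list(free)]=x;r=[]
        for l,e in zip(L,ed):
            a,b=P(l,v);n=np.array([b[1]-a[1],a[0]-b[0]]);n/=np.linalg.norm(n);r+=list((np.array(e)-a)@n)
        return np.array(r)
    x0=np.array([-.9,-14.2,0,0,0])[list(free)]
    o=least_squares(res,x0,loss="soft_l1",x_scale=[[1,1,.02,1,.02][i] for i in free])
    print(free,o.x.round(3),"rms",np.sqrt(np.mean(o.fun**2)).round(2));return o.x
if __name__=="__main__":
    im=cv2.imread("pics/w6.png");E=np.load("w6E.npy");e=edges(im)
    for l in e:print([tuple(np.round(q,1).tolist()) for q in l[::3]])
    for f in [(0,1),(0,1,2),(0,1,3,4),(0,1,2,3,4)]:fit(im,E,f)
E
python3 fit.py
```

```text
[(250.0, 166.5), (274.0, 166.5), (298.0, 161.5), (322.0, 166.5), (346.0, 166.5), (370.0, 166.5), (394.0, 166.5), (418.0, 166.5)]
[(443.5, 180.0), (440.5, 204.0), (436.5, 228.0), (433.5, 252.0), (429.5, 276.0)]
[(228.5, 205.0), (231.5, 229.0), (233.5, 253.0), (236.5, 277.0)]
(0, 1) [ -3.085 -16.51 ] rms 1.51
(0, 1, 2) [ -2.732 -16.741   0.02 ] rms 1.5
(0, 1, 3, 4) [-3.1440e+00 -1.7094e+01  4.9900e-01 -5.0000e-03] rms 1.3
(0, 1, 2, 3, 4) [-3.1940e+00 -1.7068e+01 -3.0000e-03  5.0300e-01 -5.0000e-03] rms 1.29
```

```bash
sed -i 's/^TC=.*/TC=(0,3.0,14.2)/' h.py; sed -i 's/\[(-49.5,48,8),(67.5,48,8)\],/[(-49.5,48,0),(67.5,48,0)],/' fit.py; python3 fit.py | tail -4; python3 -c "
from h import *
rel(*tcpfor(-50,48,.24))"
```

```text
(0, 1) [ -5.048 -16.51 ] rms 1.51
(0, 1, 2) [ -4.868 -16.784   0.02 ] rms 1.5
(0, 1, 3, 4) [-5.1030e+00 -1.7094e+01  4.9000e-01 -5.0000e-03] rms 1.3
(0, 1, 2, 3, 4) [-5.1280e+00 -1.7061e+01 -3.0000e-03  4.9300e-01 -5.0000e-03] rms 1.29
off [0.0048, -0.0263, 0.1083] rot [-0.0012, 0.0023, -0.0043]
```

```bash
python3 - <<'E'
s=open("fit.py").read()
s=s.replace('s=get_state();A=np.array(s["tcp_rot"]);p=np.array(s["position"])','T=E@np.linalg.inv(cams.camera_info("wrist")["mount"]);A=T[:3,:3];p=T[:3,3]')
open("fit.py","w").write(s)
E
python3 fit.py | tail -4
python3 -m handwheel '{"offset":[[0.0048,-0.0263,0.05],[0.0048,-0.0263,0.09],[0.0048,-0.0263,0.1083],[0.0048,-0.0263,0.1083],[0.0048,-0.0263,0.1083],[0.0048,-0.0263,0.1083],[0.0048,-0.0263,0.1083],[0.0048,-0.0263,0.1083],[0.0048,-0.0263,0.1083],[0.0048,-0.0263,0.1083]],"rotation":[[-0.0012,0.0023,-0.0043],[-0.0012,0.0023,-0.0043],[-0.0012,0.0023,-0.0043],[-0.0012,0.0023,-0.0043],[-0.0012,0.0023,-0.0043],[-0.0012,0.0023,-0.0043],[-0.0012,0.0023,-0.0043],[-0.0012,0.0023,-0.0043],[-0.0012,0.0023,-0.0043],[-0.0012,0.0023,-0.0043]],"grip":[1,1,1,1,1,1,1,1,1,1]}'
python3 - <<'E'
from fit import *
print(np.round(tipnow(),3))
E=ext("wrist");im=cams.snapshot("wrist")[...,::-1].copy();np.save("w7E.npy",E);cv2.imwrite("pics/w7.png",im)
print(np.round(tipnow(),3))
for f in [(0,1),(0,1,2),(0,1,3,4)]:fit(im,E,f)
hsv=cv2.cvtColor(im,cv2.COLOR_BGR2HSV)
def pp(x,y,z):return proj("wrist",[p2w([x,y,z])],E)[0].round(1).tolist()
for n,q in dict(baseTL=(-88,86,12),baseTR=(88,86,12),railoutL=(-57,50,20),rail_outM=(0,50,20),railR=(69,50,20),cheek=(-69,51,35),lipedgeY=(-57,51,35)).items():print(n,pp(*q))
for c in (300,320,340):
    print(c,[(r,hsv[r,c].tolist()) for r in range(70,175,4)])
E
```

```text
(0, 1) [ -3.235 -17.2  ] rms 1.35
(0, 1, 2) [-3.2710e+00 -1.7145e+01 -4.0000e-03] rms 1.35
(0, 1, 3, 4) [-3.1550e+00 -1.7096e+01 -2.1700e-01 -3.0000e-03] rms 1.29
(0, 1, 2, 3, 4) [-3.1690e+00 -1.7077e+01 -2.0000e-03 -2.1500e-01 -3.0000e-03] rms 1.29
time_s: 15.1
position: [0.4658, 0.011, 0.0776]
tcp_rot: [[0.093, 0.967, 0.237], [0.996, -0.09, -0.022], [-0.0, 0.238, -0.971]]
ft_force: [-0.5, 0.2, -2.7]
width: 0.136
grasp_force: 98.5
[-5.0293e+01  2.2140e+00  4.7738e+01  2.4000e-01  5.0000e-03]
[-5.0325e+01  2.2090e+00  4.7718e+01  2.4000e-01  5.0000e-03]
(0, 1) [ -4.097 -17.201] rms 0.63
(0, 1, 2) [-4.1330e+00 -1.7142e+01 -4.0000e-03] rms 0.63
(0, 1, 3, 4) [-4.0900e+00 -1.7018e+01 -1.4900e-01  4.0000e-03] rms 0.57
baseTL [128.6, 97.1]
baseTR [399.1, 97.3]
railoutL [190.7, 157.4]
rail_outM [281.2, 153.6]
railR [376.1, 149.5]
cheek [163.8, 162.0]
lipedgeY [186.3, 160.9]
300 [(70, [12, 107, 238]), (74, [12, 113, 234]), (78, [11, 117, 235]), (82, [12, 119, 233]), (86, [12, 112, 236]), (90, [12, 106, 238]), (94, [13, 101, 242]), (98, [21, 115, 239]), (102, [28, 66, 254]), (106, [28, 69, 25
[... 905 characters left out ...]
162, [14, 159, 127]), (166, [4, 68, 90]), (170, [108, 158, 179]), (174, [108, 165, 202])]
340 [(70, [12, 118, 234]), (74, [11, 113, 235]), (78, [12, 112, 237]), (82, [12, 109, 238]), (86, [12, 112, 237]), (90, [12, 115, 236]), (94, [12, 111, 238]), (98, [19, 123, 230]), (102, [28, 74, 253]), (106, [18, 130, 222]), (110, [19, 126, 225]), (114, [18, 118, 186]), (118, [16, 55, 121]), (122, [16, 51, 115]), (126, [17, 56, 118]), (130, [28, 74, 255]), (134, [29, 63, 253]), (138, [27, 71, 254]), (142, [18, 125, 216]), (146, [19, 121, 219]), (150, [12, 146, 94]), (154, [14, 158, 160]), (158, [13, 148, 155]), (162, [12, 140, 131]), (166, [168, 17, 75]), (170, [109, 160, 180]), (174, [107, 169, 198])]
```

```bash
python3 - <<'E'
from fit import *
im=cv2.imread("pics/w7.png");E=np.load("w7E.npy")
for c in (260,300,350,400):print(c,[(r,im[r,c-1:c+2].mean(0).round().astype(int).tolist()) for r in range(160,174)])
print([e[:4] for e in edges(im)])
# tongue outer col
g=im[200:290:15].astype(int)
for r in (185,205,225,245):print(r,[(c,im[r,c].tolist()) for c in range(150,250,6)])
E
```

```text
260 [(160, [51, 88, 133]), (161, [53, 90, 134]), (162, [50, 84, 129]), (163, [51, 88, 131]), (164, [53, 89, 133]), (165, [51, 86, 126]), (166, [68, 78, 100]), (167, [84, 62, 53]), (168, [93, 70, 59]), (169, [113, 77, 61]), (170, [134, 89, 65]), (171, [132, 86, 61]), (172, [133, 89, 64]), (173, [133, 85, 61])]
300 [(160, [53, 87, 130]), (161, [51, 85, 128]), (162, [52, 88, 131]), (163, [52, 87, 131]), (164, [53, 88, 134]), (165, [50, 83, 125]), (166, [66, 76, 96]), (167, [83, 59, 49]), (168, [95, 67, 55]), (169, [143, 91, 65]), (170, [178, 114, 70]), (171, [192, 122, 74]), (172, [203, 127, 76]), (173, [202, 126, 74])]
350 [(160, [49, 81, 125]), (161, [53, 83, 128]), (162, [52, 81, 125]), (163, [52, 82, 127]), (164, [51, 79, 127]), (165, [54, 79, 119]), (166, [70, 63, 70]), (167, [83, 56, 47]), (168, [97, 63, 51]), (169, [141, 86, 58]), (170, [176, 106, 65]), (171, [192, 116, 69]), (172, [205, 124, 69]), (173, [203, 126, 72])]
400 [(160, [128, 162, 231]), (161, [132, 165, 232]), (162, [129, 164, 232]), (163, [127, 164, 231]), (164, [127, 165, 234]), (165, [122, 152, 223]), (166, [98, 9
[... 1399 characters left out ...]
40, 152, 156]), (180, [137, 147, 153]), (186, [141, 153, 157]), (192, [140, 150, 154]), (198, [100, 156, 192]), (204, [166, 174, 179]), (210, [155, 164, 170]), (216, [157, 168, 173]), (222, [162, 171, 176]), (228, [165, 172, 179]), (234, [118, 75, 52]), (240, [112, 73, 47]), (246, [113, 73, 48])]
245 [(150, [120, 154, 221]), (156, [126, 160, 223]), (162, [84, 131, 166]), (168, [135, 147, 154]), (174, [138, 150, 153]), (180, [140, 149, 157]), (186, [135, 147, 152]), (192, [138, 148, 151]), (198, [84, 90, 94]), (204, [157, 163, 169]), (210, [154, 163, 171]), (216, [162, 174, 178]), (222, [161, 170, 176]), (228, [159, 169, 174]), (234, [102, 65, 42]), (240, [109, 72, 43]), (246, [110, 70, 41])]
```

```bash
sed -i 's/^TC=.*/TC=(0,2.6,14.2)/' h.py; python3 -c "
from h import *
rel(*tcpfor(-50,24,.24));rel(*tcpfor(-50,21,.24))"
```

```text
off [-0.0026, -0.0053, 0.0231] rot [-0.0002, -0.001, 0.0046]
off [-0.0026, -0.006, 0.026] rot [-0.0002, -0.001, 0.0046]
```

```bash
python3 -m handwheel '{"offset":[[-0.0026,0,0],[-0.0026,-0.002,0.008],[-0.0026,-0.004,0.016],[-0.0026,-0.005,0.02],[-0.0026,-0.0053,0.0231],[-0.0026,-0.0053,0.0231],[-0.0026,-0.0053,0.0231],[-0.0026,-0.0053,0.0231],[-0.0026,-0.0053,0.0231],[-0.0026,-0.0053,0.0231]],"rotation":[[0,-0.001,0.0046],[0,-0.001,0.0046],[0,-0.001,0.0046],[0,-0.001,0.0046],[0,-0.001,0.0046],[0,-0.001,0.0046],[0,-0.001,0.0046],[0,-0.001,0.0046],[0,-0.001,0.0046],[0,-0.001,0.0046]],"grip":[1,1,1,1,1,1,1,1,1,1]}'
python3 - <<'E'
from h import *
print(np.round(tipnow(),3))
cams.snapshot("wrist");s=get_state();print(np.round(s["ft_force"],2),np.round(tipnow(),3))
rel(*tcpfor(-50,20,.24))
E
```

```text
time_s: 16.4
position: [0.4659, 0.0084, 0.054]
tcp_rot: [[0.097, 0.967, 0.237], [0.995, -0.094, -0.023], [0.0, 0.238, -0.971]]
ft_force: [1.0, 0.9, -4.0]
width: 0.137
grasp_force: 98.7
[-49.842   0.051  24.118   0.24    0.   ]
[ 0.66  0.47 -3.37] [-4.9927e+01  3.0000e-02  2.4077e+01  2.4000e-01  0.0000e+00]
off [-0.0, -0.001, 0.0039] rot [-0.0001, 0.0, 0.0]
```

```bash
python3 -m handwheel '{"offset":[[0,-0.0002,0.001],[0,-0.0005,0.002],[0,-0.0007,0.003],[0,-0.001,0.004],[0,-0.001,0.004],[0,-0.001,0.004],[0,-0.001,0.004],[0,-0.001,0.004],[0,-0.001,0.004],[0,-0.001,0.004]],"rotation":[[0,0,0],[0,0,0],[0,0,0],[0,0,0],[0,0,0],[0,0,0],[0,0,0],[0,0,0],[0,0,0],[0,0,0]],"grip":[1,1,1,1,1,1,1,1,1,1]}'
python3 - <<'E'
from h import *
print(np.round(tipnow(),3), np.round(get_state()["ft_torque"],2))
E
```

```text
time_s: 17.7
position: [0.4658, 0.0084, 0.0497]
tcp_rot: [[0.097, 0.967, 0.236], [0.995, -0.094, -0.023], [-0.0, 0.238, -0.971]]
ft_force: [0.6, 0.2, -2.8]
width: 0.139
grasp_force: 98.8
[-4.9957e+01  4.1000e-02  1.9913e+01  2.4000e-01  0.0000e+00] [0.03 0.33 0.02]
```

```bash
python3 -m handwheel '{"offset":[[0,0,0.0005],[0,0,0.001],[0,0,0.0015],[0,0,0.002],[0,0,0.002],[0,0,0.002],[0,0,0.002],[0,0,0.002],[0,0,0.002],[0,0,0.002]],"rotation":[[0,0,0],[0,0,0],[0,0,0],[0,0,0],[0,0,0],[0,0,0],[0,0,0],[0,0,0],[0,0,0],[0,0,0]],"grip":[1,1,1,1,1,1,1,1,1,1]}'
python3 - <<'E'
from h import *
print(np.round(tipnow(),3), np.round(get_state()["ft_torque"],2))
E
```

```text
time_s: 18.95
position: [0.4667, 0.0084, 0.0483]
tcp_rot: [[0.097, 0.967, 0.237], [0.995, -0.094, -0.023], [0.0, 0.238, -0.971]]
ft_force: [-5.1, -0.6, 11.8]
width: 0.14
grasp_force: 101.3
[-49.109   0.061  18.415   0.241   0.   ] [-0.05  1.5   0.04]
```

```bash
python3 -m handwheel '{"offset":[[0,0.0002,-0.001],[0,-0.0027,-0.0017],[0,-0.0056,-0.0024],[0,-0.0085,-0.0031],[0,-0.0114,-0.0038],[0,-0.0134,-0.0043],[0,-0.0153,-0.0048],[0,-0.0168,-0.0051],[0,-0.0168,-0.0051],[0,-0.0168,-0.0051]],"rotation":[[0,0,0],[0,0,0],[0,0,0],[0,0,0],[0,0,0],[0,0,0],[0,0,0],[0,0,0],[0,0,0],[0,0,0]],"grip":[1,1,1,1,1,1,1,1,1,1]}'
python3 - <<'E'
from h import *
print(np.round(tipnow(),3), np.round(get_state()["ft_torque"],2))
E
```

```text
time_s: 20.2
position: [0.4494, 0.0102, 0.0492]
tcp_rot: [[0.097, 0.966, 0.238], [0.995, -0.094, -0.023], [0.0, 0.239, -0.971]]
ft_force: [4.0, 0.4, 7.6]
width: 0.14
grasp_force: 99.9
[-66.455   0.159  19.295   0.241   0.   ] [-0.01 -0.29  0.04]
```

```bash
python3 -m handwheel '{"offset":[[0,-0.0006,-0.0002],[0,-0.0012,-0.0003],[0,-0.0018,-0.0005],[0,-0.0024,-0.0006],[0,-0.003,-0.0008],[0,-0.003,-0.0008],[0,-0.003,-0.0008],[0,-0.003,-0.0008],[0,-0.003,-0.0008],[0,-0.003,-0.0008]],"rotation":[[0,0,0],[0,0,0],[0,0,0],[0,0,0],[0,0,0],[0,0,0],[0,0,0],[0,0,0],[0,0,0],[0,0,0]],"grip":[1,1,1,1,1,1,1,1,1,1]}'
python3 - <<'E'
from h import *
print(np.round(tipnow(),3), np.round(get_state()["ft_torque"],2))
E
```

```text
time_s: 21.45
position: [0.4472, 0.0104, 0.0497]
tcp_rot: [[0.097, 0.966, 0.239], [0.995, -0.094, -0.023], [0.0, 0.24, -0.971]]
ft_force: [8.6, -1.2, 3.0]
width: 0.143
grasp_force: 99.3
[-68.576   0.135  19.671   0.243  -0.   ] [-0.24 -1.53 -0.12]
```

```bash
python3 -c "
from h import *
for th in (.22,.2,.18,.16,.14,.12,.1):rel(*tcpfor(-68.5,19.6,th))"
```

```text
off [-0.0001, 0.0004, 0.0016] rot [0.0228, -0.0001, -0.0002]
off [-0.0001, 0.0006, 0.003] rot [0.0428, -0.0001, -0.0002]
off [-0.0001, 0.0008, 0.0044] rot [0.0628, -0.0001, -0.0002]
off [-0.0001, 0.001, 0.0057] rot [0.0828, -0.0001, -0.0002]
off [-0.0001, 0.0012, 0.0071] rot [0.1028, -0.0001, -0.0002]
off [-0.0001, 0.0013, 0.0085] rot [0.1228, -0.0001, -0.0002]
off [-0.0001, 0.0014, 0.0098] rot [0.1428, -0.0001, -0.0002]
```

```bash
python3 -m handwheel '{"offset":[[0,0.0004,0.0016],[0,0.0006,0.003],[0,0.0008,0.0044],[0,0.001,0.0057],[0,0.0012,0.0071],[0,0.0013,0.0085],[0,0.0014,0.0098],[0,0.0014,0.0098],[0,0.0014,0.0098],[0,0.0014,0.0098]],"rotation":[[0.0228,0,0],[0.0428,0,0],[0.0628,0,0],[0.0828,0,0],[0.1028,0,0],[0.1228,0,0],[0.1428,0,0],[0.1428,0,0],[0.1428,0,0],[0.1428,0,0]],"grip":[1,1,1,1,1,1,1,1,1,1]}'
python3 - <<'E'
from h import *
print(np.round(tipnow(),3), np.round(get_state()["ft_torque"],2))
for th in (.08,.06,.04,.02,0):rel(*tcpfor(-68.3,19.5,th))
E
```

```text
time_s: 22.7
position: [0.4504, 0.01, 0.0402]
tcp_rot: [[0.097, 0.99, 0.098], [0.995, -0.097, -0.009], [0.0, 0.099, -0.995]]
ft_force: [6.5, -0.2, 5.2]
width: 0.142
grasp_force: 100.0
[-69.004   0.145  19.361   0.099  -0.   ] [-0.09 -0.89 -0.08]
off [-0.0001, 0.001, 0.0012] rot [0.0191, -0.0002, -0.0]
off [-0.0001, 0.0012, 0.0026] rot [0.0391, -0.0002, -0.0]
off [-0.0001, 0.0014, 0.0039] rot [0.0591, -0.0002, -0.0]
off [-0.0001, 0.0016, 0.0053] rot [0.0791, -0.0002, -0.0]
off [-0.0001, 0.0018, 0.0067] rot [0.0991, -0.0002, -0.0]
```

```bash
python3 -m handwheel '{"offset":[[0,0.0006,0.0012],[0,0.0008,0.0026],[0,0.001,0.0039],[0,0.0014,0.0053],[0,0.0018,0.0067],[0,0.0018,0.0067],[0,0.0018,0.0067],[0,0.0018,0.0067],[0,0.0018,0.0067],[0,0.0018,0.0067]],"rotation":[[0.019,0,0],[0.039,0,0],[0.059,0,0],[0.079,0,0],[0.099,0,0],[0.099,0,0],[0.099,0,0],[0.099,0,0],[0.099,0,0],[0.099,0,0]],"grip":[1,1,1,1,1,1,1,1,1,1]}'
python3 - <<'E'
from h import *
print(np.round(tipnow(),3), np.round(get_state()["ft_torque"],2))
E
```

```text
time_s: 23.95
position: [0.452, 0.0099, 0.0342]
tcp_rot: [[0.097, 0.995, -0.001], [0.995, -0.097, 0.0], [0.0, -0.001, -1.0]]
ft_force: [-7.7, -0.0, 31.4]
width: 0.141
grasp_force: 103.9
[-6.9240e+01  1.3100e-01  2.0092e+01 -1.0000e-03 -0.0000e+00] [0.07 1.5  0.01]
```

```bash
python3 -m handwheel '{"offset":[[0,0,-0.0015],[0,0,-0.002],[0,0,-0.002],[0,0,-0.002],[0,0,-0.002],[0,0,-0.03],[0,0,-0.08],[0,0,-0.13],[0,0,-0.17],[0,0,-0.17]],"rotation":[[0,0,0],[0,0,0],[0,0,0],[0,0,0],[0,0,0],[0,0,0],[0,0,0],[0,0,0],[0,0,0],[0,0,0]],"grip":[1,1,0.6,0.6,0.6,0.6,0.6,0.6,0.6,0.6]}'
python3 - <<'E'
from h import *
cams.snapshot("wrist")
E=ext("wrist");im=cams.snapshot("wrist")[...,::-1].copy();np.save("w8E.npy",E);cv2.imwrite("pics/w8.png",im)
print(get_state()["position"])
for q,z in [("pivot",.036),("handle",.102),("pad",.072)]:
    for d in cams.tip_of("wrist",q)[:2]:print(q,np.round(d["point"],1),round(d["conf"],2),w2p(atz("wrist",d["point"],z,E)).round(1))
def pp(x,y,z):return proj("wrist",[p2w([x,y,z])],E)[0].round(1).tolist()
for n,q in dict(blueTL=(-49.5,48,28),blueTR=(67.5,48,28),blueBR=(67.5,-48,28),tipR=(-57,48,25),pivot=(38,72,36),handleTop90=(38,72,116),).items():print(n,pp(*q))
hsv=cv2.cvtColor(im,cv2.COLOR_BGR2HSV)
b=cv2.inRange(hsv,(100,110,25),(125,255,255));cs,_=cv2.findContours(b,cv2.RETR_EXTERNAL,cv2.CHAIN_APPROX_NONE);c=max(cs,key=cv2.contourArea)
W=np.array([w2p(atz("wrist",p,.028,E))[:2] for p in c[:,0]]);print(cv2.minAreaRect(W.astype(np.float32)),cv2.boxPoints(cv2.minAreaRect(W.astype(np.float32))).round(1).tolist())
r=cv2.inRange(hsv,(0,150,80),(8,255,255))|cv2.inRange(hsv,(172,150,80),(179,255,255));r[300:]=0
ys,xs=np.nonzero(r);print("red",xs.min(),xs.max(),ys.min(),ys.max())
E
```

```text
time_s: 25.2
position: [0.4537, 0.0098, 0.2057]
tcp_rot: [[0.097, 0.995, 0.003], [0.995, -0.097, 0.0], [0.001, 0.003, -1.0]]
ft_force: [0.9, -0.2, -0.1]
width: 0.4
grasp_force: 0.0
[0.45213544 0.00977218 0.20278262]
pivot [356.1 106.4] 0.71 [37.8 73.2 36. ]
pivot [358.6 118. ] 0.46 [40.8 61.8 36. ]
handle [366.4 107.4] 0.61 [ 37.8  75.2 102. ]
pad [356.9 117.8] 0.69 [34.4 64.8 72. ]
blueTL [272.6, 130.7]
blueTR [382.0, 130.6]
blueBR [376.2, 213.5]
tipR [266.1, 130.3]
pivot [356.3, 107.7]
handleTop90 [369.3, 112.7]
((6.879131317138672, 1.9434013366699219), (93.48890686035156, 114.91793823242188), 89.98438262939453) [[-50.599998474121094, -44.79999923706055], [64.30000305175781, -44.79999923706055], [64.4000015258789, 48.70000076293945], [-50.599998474121094, 48.70000076293945]]
red 101 410 100 292
```

```bash
python3 -c "
from h import *
rel(p2w([38,107,165]),pose(YAW));rel(p2w([38,107,97]),pose(YAW))"
```

```text
off [0.1044, 0.0403, 0.0368] rot [-0.0039, 0.0002, 0.0]
off [0.1045, 0.0406, 0.1048] rot [-0.0039, 0.0002, 0.0]
```

```bash
python3 -m handwheel '{"offset":[[0.05,0.02,0.01],[0.1044,0.0404,0.03],[0.1044,0.0404,0.0368],[0.1044,0.0404,0.0368],[0.1044,0.0404,0.06],[0.1044,0.0404,0.09],[0.1044,0.0404,0.1048],[0.1044,0.0404,0.1048],[0.1044,0.0404,0.1048],[0.1044,0.0404,0.1048]],"rotation":[[-0.0039,0,0],[-0.0039,0,0],[-0.0039,0,0],[-0.0039,0,0],[-0.0039,0,0],[-0.0039,0,0],[-0.0039,0,0],[-0.0039,0,0],[-0.0039,0,0],[-0.0039,0,0]],"grip":[1,1,1,1,1,1,1,1,1,1]}'
python3 - <<'E'
from h import *
s=get_state();p=w2p(s["position"]);print(p.round(1))
for i,f in enumerate(np.linspace(1.55,.15,15)):
    r=62+10*(1.55-f)/1.4
    q=np.array([38,72-r*np.cos(f)+6*np.sin(f)+11,36+r*np.sin(f)+6*np.cos(f)])
    print(round(f,2),(np.array(s["tcp_rot"]).T@(p2w(q)-s["position"])*1e3).round(1).tolist())
E
```

```text
time_s: 26.7
position: [0.5029, 0.1098, 0.0992]
tcp_rot: [[0.097, 0.995, 0.003], [0.995, -0.097, 0.0], [0.0, 0.003, -1.0]]
ft_force: [-1.1, 0.6, -0.4]
width: -0.003
grasp_force: 0.0
[ 39.3 107.2  99.2]
1.55 [-19.5, -1.3, 1.1]
1.45 [-25.8, -1.3, 0.2]
1.35 [-32.2, -1.3, -0.0]
1.25 [-38.7, -1.3, 0.4]
1.15 [-45.2, -1.3, 1.5]
1.05 [-51.6, -1.3, 3.3]
0.95 [-57.8, -1.3, 5.8]
0.85 [-63.9, -1.3, 8.9]
0.75 [-69.6, -1.3, 12.6]
0.65 [-75.0, -1.4, 17.0]
0.55 [-80.0, -1.4, 21.9]
0.45 [-84.5, -1.4, 27.4]
0.35 [-88.4, -1.4, 33.3]
0.25 [-91.8, -1.4, 39.7]
0.15 [-94.5, -1.5, 46.5]
```

```bash
python3 -m handwheel '{"offset":[[-0.012,-0.0013,0.0005],[-0.0195,-0.0013,0.0005],[-0.026,-0.0013,0.0002],[-0.0325,-0.0013,0],[-0.039,-0.0013,0.0004],[-0.0455,-0.0013,0.0015],[-0.052,-0.0013,0.0033],[-0.058,-0.0013,0.0058],[-0.064,-0.0013,0.0089],[-0.0696,-0.0013,0.0126]],"rotation":[[0,0,0],[0,0,0],[0,0,0],[0,0,0],[0,0,0],[0,0,0],[0,0,0],[0,0,0],[0,0,0],[0,0,0]],"grip":[1,1,1,1,1,1,1,1,1,1]}'
python3 - <<'E'
from h import *
s=get_state();p=w2p(s["position"]);print(p.round(1))
for i,f in enumerate([.65,.55,.45,.35,.25,.15,.08,.02,0,-.02]):
    r=67.7+4*(.75-f)/.75
    q=np.array([38,72-r*np.cos(f)+6*np.sin(f)+11,36+r*np.sin(f)+6*np.cos(f)])
    print(round(f,2),(np.array(s["tcp_rot"]).T@(p2w(q)-s["position"])*1e3).round(1).tolist())
E
```

```text
time_s: 27.95
position: [0.4943, 0.0402, 0.0854]
tcp_rot: [[0.097, 0.995, 0.002], [0.995, -0.097, -0.0], [0.0, 0.002, -1.0]]
ft_force: [0.6, 1.6, 0.5]
width: 0.0
grasp_force: 0.9
[37.5 37.  85.4]
0.65 [-4.7, 0.5, 3.4]
0.55 [-9.5, 0.5, 8.4]
0.45 [-13.8, 0.5, 13.9]
0.35 [-17.6, 0.5, 19.8]
0.25 [-20.7, 0.5, 26.2]
0.15 [-23.3, 0.5, 32.9]
0.08 [-24.6, 0.4, 37.7]
0.02 [-25.5, 0.4, 42.0]
0 [-25.7, 0.4, 43.4]
-0.02 [-26.0, 0.4, 44.9]
```

```bash
python3 -m handwheel '{"offset":[[-0.0047,0.0005,0.0034],[-0.0095,0.0005,0.0084],[-0.0138,0.0005,0.0139],[-0.0176,0.0005,0.0198],[-0.0207,0.0005,0.0262],[-0.0233,0.0005,0.0329],[-0.0246,0.0005,0.0377],[-0.0255,0.0005,0.042],[-0.0257,0.0005,0.0434],[-0.0257,0.0005,0.0434]],"rotation":[[0,0,0],[0,0,0],[0,0,0],[0,0,0],[0,0,0],[0,0,0],[0,0,0],[0,0,0],[0,0,0],[0,0,0]],"grip":[1,1,1,1,1,1,1,1,1,1]}'
python3 - <<'E'
from h import *
s=get_state();p=w2p(s["position"]);print(p.round(1))
E
```

```text
time_s: 29.2
position: [0.4923, 0.0149, 0.0422]
tcp_rot: [[0.097, 0.995, 0.002], [0.995, -0.097, -0.0], [-0.0, 0.002, -1.0]]
ft_force: [0.6, -0.5, -0.2]
width: -0.002
grasp_force: 0.0
[37.9 11.7 42.2]
```

```bash
python3 -m handwheel '{"offset":[[0,0,0.0005],[0,0,0.001],[0,0,0.0015],[0,0,0.002],[0,0,0.0025],[0,0,0.003],[0,0,0.003],[0,0,0.003],[0,0,0.003],[0,0,0.003]],"rotation":[[0,0,0],[0,0,0],[0,0,0],[0,0,0],[0,0,0],[0,0,0],[0,0,0],[0,0,0],[0,0,0],[0,0,0]],"grip":[1,1,1,1,1,1,1,1,1,1]}'
python3 - <<'E'
from h import *
s=get_state();p=w2p(s["position"]);print(p.round(1))
im=cams.snapshot("wrist")[...,::-1];cv2.imwrite("pics/w9.png",im)
im=cams.snapshot("side")[...,::-1];cv2.imwrite("pics/s9.png",im)
E=ext("wrist")
for c in ("wrist","side"):
  e=ext(c)
  for z in (36,42,45):print(c,z,[proj(c,[p2w([38,72-r,z])],e)[0].round(0).tolist() for r in (0,44,66,80)])
im=cv2.imread("pics/s9.png");hsv=cv2.cvtColor(im,cv2.COLOR_BGR2HSV)
r=cv2.inRange(hsv,(0,150,80),(6,255,255))|cv2.inRange(hsv,(174,150,80),(179,255,255))
n,l,st,ce=cv2.connectedComponentsWithStats(r);print([(st[i].tolist(),ce[i].round().tolist()) for i in range(1,n) if st[i][4]>10])
E
```

```text
time_s: 30.45
position: [0.4927, 0.0149, 0.0412]
tcp_rot: [[0.097, 0.995, 0.004], [0.995, -0.097, -0.0], [-0.0, 0.004, -1.0]]
ft_force: [-14.1, -2.1, 42.4]
width: 0.002
grasp_force: 21.3
[38.3 11.7 41.2]
wrist 36 [[317.0, 142.0], [318.0, 222.0], [318.0, 257.0], [318.0, 278.0]]
wrist 42 [[317.0, 144.0], [318.0, 227.0], [318.0, 263.0], [318.0, 284.0]]
wrist 45 [[317.0, 145.0], [318.0, 229.0], [318.0, 266.0], [318.0, 287.0]]
side 36 [[383.0, 200.0], [393.0, 210.0], [398.0, 216.0], [401.0, 219.0]]
side 42 [[383.0, 198.0], [393.0, 209.0], [398.0, 214.0], [401.0, 218.0]]
side 45 [[384.0, 198.0], [393.0, 208.0], [398.0, 213.0], [401.0, 217.0]]
[([391, 212, 12, 10, 44], [397.0, 217.0])]
```

```bash
python3 -m handwheel '{"offset":[[0,0,0.0015],[0,0,0],[0,0,-0.01],[0,0,-0.05],[0,0,-0.1],[-0.01,0,-0.15],[-0.01,-0.03,-0.17],[-0.01,-0.03,-0.17],[-0.01,-0.03,-0.17],[-0.01,-0.03,-0.17]],"rotation":[[0,0,0],[0,0,0],[0,0,0],[0,0,0],[0,0,0],[0,0,0],[0,0,0],[0,0,0],[0,0,0],[0,0,0]],"grip":[1,1,1,1,1,1,1,1,1,1]}'
python3 - <<'E'
from h import *
cams.snapshot("wrist");E=ext("wrist");im=cams.snapshot("wrist")[...,::-1].copy();cv2.imwrite("pics/w10.png",im)
sd=cams.snapshot("side")[...,::-1].copy()
a=cv2.resize(im[70:270,210:430],(440,400),interpolation=cv2.INTER_CUBIC);b=cv2.resize(sd[170:270,330:420],(360,400),interpolation=cv2.INTER_CUBIC)
cv2.imwrite("pics/f.png",np.hstack([a,b]))
for z in (36,42,48):print(z,[proj("wrist",[p2w([38,72-r,z])],E)[0].round(0).tolist() for r in (0,44,80)],[proj("side",[p2w([38,72-r,z])])[0].round(0).tolist() for r in (44,80)])
hsv=cv2.cvtColor(im,cv2.COLOR_BGR2HSV);r=cv2.inRange(hsv,(0,150,80),(6,255,255))|cv2.inRange(hsv,(174,150,80),(179,255,255))
n,l,st,ce=cv2.connectedComponentsWithStats(r);print([(st[i].tolist(),ce[i].round().tolist()) for i in range(1,n) if st[i][4]>30])
b=cv2.inRange(hsv,(100,110,25),(125,255,255));cs,_=cv2.findContours(b,cv2.RETR_EXTERNAL,cv2.CHAIN_APPROX_NONE);c=max(cs,key=cv2.contourArea)
W=np.array([w2p(atz("wrist",p,.028,E))[:2] for p in c[:,0]]);print(cv2.boxPoints(cv2.minAreaRect(W.astype(np.float32))).round(1).tolist())
E
```

```text
time_s: 31.8
position: [0.4613, 0.008, 0.2084]
tcp_rot: [[0.097, 0.995, 0.001], [0.995, -0.097, -0.0], [-0.0, 0.001, -1.0]]
ft_force: [-0.1, 0.5, -0.1]
width: 0.001
grasp_force: 0.0
36 [[347.0, 106.0], [346.0, 149.0], [345.0, 181.0]] [[393.0, 210.0], [401.0, 219.0]]
42 [[348.0, 107.0], [347.0, 150.0], [346.0, 182.0]] [[393.0, 209.0], [401.0, 218.0]]
48 [[348.0, 107.0], [347.0, 151.0], [346.0, 184.0]] [[393.0, 207.0], [401.0, 216.0]]
[([338, 150, 15, 32, 427], [345.0, 165.0])]
[[-50.5, -45.20000076293945], [64.30000305175781, -45.20000076293945], [64.4000015258789, 48.099998474121094], [-50.5, 48.20000076293945]]
```

View pics/f.png

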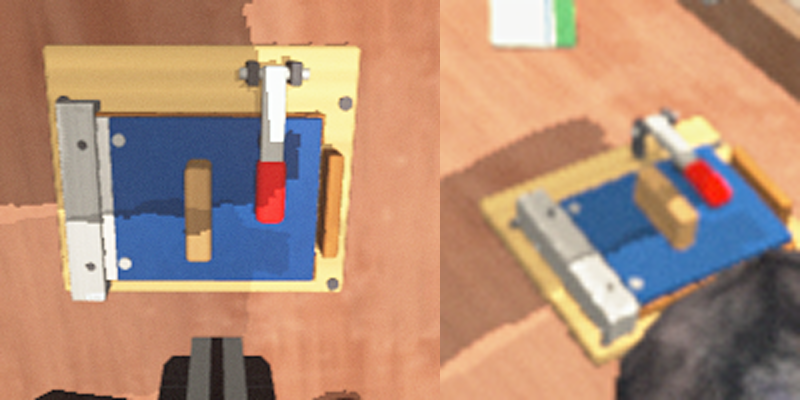

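The picture shows the cover flat under the lip and in front of the stop. The red handle (338–352, 150–181) lies level over the cover, and the gripper is clear.

```bash
python3 -c "
from bench import ctrl
print(ctrl.hand_in())"
```

```text
the job is handed in; nothing more can be done
None
```

I packed the leftmost tile, seated the blue cover flat under the lip, and closed and pressed the red-handled clamp (over 40 N at the wrist, pressed with the fingertips), then handed in at about 32 s; no verdict was returned.

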